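# Clear the change dish and flip open the biscuit chest

### The job

Open the biscuit chest on the shop counter. First push the steel change dish sideways off the blue lid until it stands wholly on the chest's cream fixed top, sliding it without lifting or tipping it; only then push the blue lid up by its front lip and flip it over past upright so that it stays fully open by its own weight. Leave the glass of flowers and everything else standing on the counter where it is.

Things in the scene. Friction and masses are not known exactly. Their poses are not given: they have to be found in the camera images.
- chest: Fixed chest 150 mm deep (x), 360 wide (y), 100 high; its front looks roughly to the robot's right. Origin on the counter under mid-depth, on the seam between its halves; x points from front to back, y left seen from the front, z up. Half y 0 to +180 (near the robot): bin shut by the blue lid. Half y -180 to 0: cream fixed top. Tops 100 mm above the counter (cream 0.5 mm lower).
- lid (a joint): Angle of the blue lid about its hinge on the chest's back (+x) upper edge: 0 shut, 1.57 upright, 2.0 fully open at its stop, leaning away from the front. Lid 150 mm deep, 178 wide, 8 thick, about 0.25 kg, almost free hinge: released below about 1.5 it falls shut, beyond about 1.65 it falls open and stays.
- lid_hinge (a point): Middle of the lid's hinge line; in the chest's frame x 75, y 90, z 92 mm. The hinge line runs along the chest's y. x, y, z axes are the chest's while the lid is shut and turn with it.
- lid_lip (a point): Middle of the front edge, underside, of the bare metal lip: a tab 90 mm wide (y), 6 thick, that sticks 35 mm out of the chest's front, 185 mm from the hinge line; free space under it to the counter. In the chest's frame x -110, y 90, z 92 mm when shut.
- dish: Round steel change dish with coins fixed in it, 80 mm across, 35 mm high, about 0.15 kg, upright sides. Origin at the centre of its underside, z up. It starts standing on the blue lid.
- flowers: Glass with yellow flowers, 54 mm across at the top, 100 mm high, standing near the outer (-y) end of the cream fixed top. Origin at the centre of its underside. To be left alone.
- soda_green: Green glass soda bottle, 58 mm across, 195 mm high, on the counter near the chest. Origin at the centre of its underside. To be left alone.
- soda_blue: Blue glass soda bottle, 58 mm across, 195 mm high, on the counter near the chest. Origin at the centre of its underside. To be left alone.
- snack_jar: Amber jar with a metal cap, 84 mm across, 130 mm high, on the counter behind the cream half. Origin at the centre of its underside. To be left alone.
- tumbler: Empty steel tumbler, 68 mm across, 85 mm high, on the counter near the chest. Origin at the centre of its underside. To be left alone.
- order_pad: Paper order pad with a red binding, 100 x 140 x 12 mm, flat on the counter near the robot. Origin at the centre of its underside. To be left alone.
Things that resemble listed ones, but are neither listed nor needed, are in the scene too. Leave any purple look-alike of the dish alone.

How it is judged:
By the outcome, as a careful person would: the job done as asked, in the order asked, and still so for the second after the job is handed in, with the robot touching nothing.
It also fails if it takes over 61 s, if anything falls off the work surface, if the arm or the gripper's body presses on something with over 40 N, if the wrist force passes 120 N, or if a joint passes its speed limit or range.

### The arm

A 7-joint arm with a two-finger parallel gripper is mounted at the origin on the work surface. World frame = base frame: x ahead of the robot, y to its left, z up, the work surface at z = 0. Lengths are in m, angles in rad, forces in N, time in s.
With the tool pointing down it reaches from about 0.35 to 0.9 m from the base axis. Payload 8.1 kg.
Tool frame: the origin (TCP) lies at the very end of the fingers, on their centre line; the grasp point (between the pads) lies 19 mm behind it; z points along the fingers, y is the line along which they close (so a half turn about z gives the same grasp; the last joint's range is limited). The gripper opens to 92 mm and grips with 3 to 60 N. Pads are 19 mm wide; open, the fingers measure 130 mm over their backs; the gripper's body (75 mm by 190 mm) begins 47 mm behind the grasp point.
Start: joints at [-1.302, 0.434, 0.025, 1.573, -0.012, 1.134, -0.075], TCP at [0.227, 0.582, 0.227] pointing down, gripper open.
Joint ranges: [-2.62, 2.62], [-0.44, 2.09], [-1.27, 1.32], [0.08, 2.57], [-1.32, 4.46], [0.12, 2], [-2.74, 2.74]. Speed limits (rad/s): [2.22, 2.22, 3.01, 3.01, 3.14, 3.14, 3.14].

### API

Orientations are given as a rotation vector (axis times angle).
In Python, from cell import arm gives the robot as it stands.
- The arm moves only by the tool jog_arm, never from a script. Its argument "rows" is a list of rows, each a list of 3 entries, a list of its own where there are three numbers: the shift along the world's x, y, z in cm, then the turn, a rotation vector about the world's x, y, z in degrees, then the opening, from 0 (shut) to 1 (fully open). A call has 1 to 8 rows; each row is the pose to reach, as a shift and turn from the pose commanded when the call began; what a row does not reach only later rows make up. A row lasts 1/8 s, in which the tool goes at most 62.5 mm and 10.7 degrees, less where a joint would pass 70% of its speed; a pose out of reach is approached as far as the arm can. A call with a gripper value outside its range is refused whole. The fingers move at their own pace and stop on an object; "newtons" is the grip in N (left out, the last holds). Time passes only in rows, so rows that repeat a pose let the fingers close. It gives the time, the measured TCP pose, the force, the opening and the grip force at its end, in the units of the state.
- arm.observe(): the state, without advancing time (a new reading comes with each control period).
- arm.get_image(name): name is "scene" or "top"; returns a dict with "img" (400x640x3 uint8, red, green, blue), "depth" (400x640 float32, m along the optical axis (not along the pixel's ray), 0 where there is no reading), "fx", "fy", "cx", "cy" (pixels), "rvec" (rotation vector, rad) and "tvec" (3), from world to camera coordinates, as OpenCV has them. Camera axes: x right, y down, z forward; pixel columns grow to the right and rows downward; lengths in m; the calibration is good to about 2 mm. A picture is of the moment at which its call begins.
- arm.sign_off(): hands the job in; it is judged then, once.
The state is a dict: "clock": time; "joints": joint angles; "dq": joint speeds; "joint_efforts": joint torques, N m; "position": TCP position; "ee_rot": TCP orientation; "force": force on the tool from outside, world axes, zero at the start; "ft_torque": the same for the moment, N m; "width": opening from 0.0 (shut) to 1.0 (fully open); "gripper_force": force on a finger pad.
Only numpy, scipy, OpenCV 4.12 (cv2) and the standard library are available. Lean on these libraries where they do the work, as an engineer would, in place of code of your own. Each camera call takes 0.05 s, during which the arm holds its last target. There are 200 camera calls.

## Working session

There is one attempt and no reset: what is moved stays moved. The work goes in short steps, Python scripts to look and compute and a tool call to move; the robot and the scene stay as the last step left them, time stands still between calls to the robot, and variables do not carry over. Pictures are saved under pics/ and viewed, at most 10 in all, crops included, and the job is handed in when it is done.

Besides the shell and the picture viewer there is one more tool, called after "Call:" by a JSON object that holds its "op" and its "data", one argument or row to a line. jog_arm: Moves the arm, as the interface text tells. Its arguments: {"type":"object","properties":{"rows":{"type":"array","items":{"type":"array"}},"newtons":{"type":"number"}},"required":["rows"]}

```bash
ls; mkdir -p pics
python3 - <<'E'
from cell import arm
import cv2,numpy as np,pickle
o=arm.observe();print({k:np.round(v,3) for k,v in o.items()})
for n in("scene","top"):
    d=arm.get_image(n);pickle.dump(d,open(n+".pkl","wb"));cv2.imwrite(f"pics/{n}0.png",d["img"][:,:,::-1])
    R=cv2.Rodrigues(np.array(d["rvec"]))[0];print(n,d["fx"],d["cx"],d["cy"],-R.T@d["tvec"],R[2])
E
```

```text
pics
{'clock': np.float64(0.0), 'joints': array([-1.302,  0.435,  0.025,  1.574, -0.012,  1.134, -0.075]), 'dq': array([-0.001,  0.001, -0.002,  0.001, -0.001,  0.   , -0.002]), 'joint_efforts': array([-1.0000e-03, -6.6784e+01,  9.8500e-01, -3.1446e+01, -6.1000e-02,
        4.3000e-02,  0.0000e+00]), 'position': array([0.227, 0.582, 0.226]), 'ee_rot': array([-5.810e-01, -3.087e+00,  2.000e-03]), 'force': array([-0.894,  0.161, -0.519]), 'ft_torque': array([ 0.007, -0.043, -0.042]), 'gripper_force': np.float64(0.0), 'width': np.float64(0.997)}
scene 478.8197192065493 332.06958545289416 191.55403675572336 [0.99295855 0.44768986 0.99165337] [-0.43478284 -0.36816254 -0.82183954]
top 434.5778484319896 322.5008422595727 201.88089092011236 [0.39211779 0.0633397  1.12652261] [ 0.134877    0.01612827 -0.99073108]
```

View pics/scene0.png

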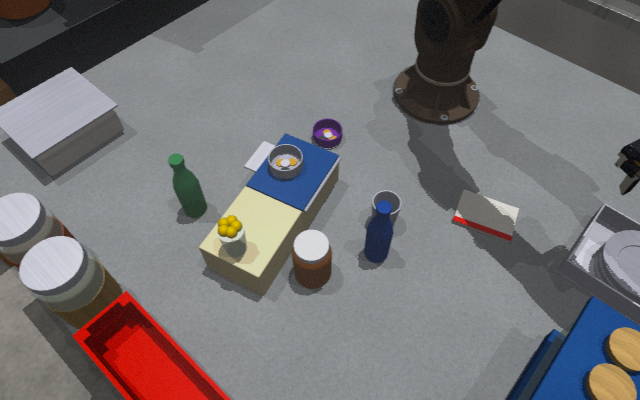

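View pics/top0.png

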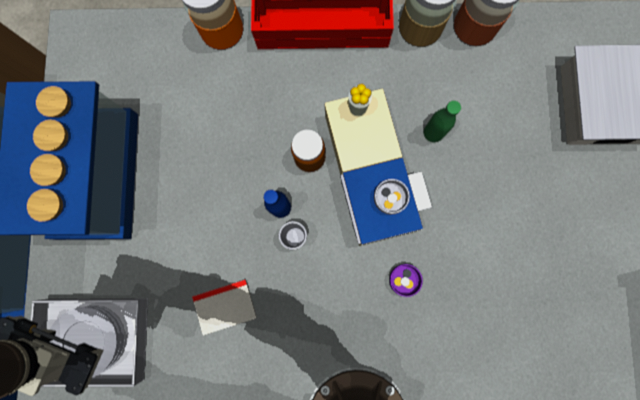

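Scene view: dish on blue lid at (285,160), flowers at (231,232), lip at (260,155). Top view: the steel dish is at (392,197). Things it could be confused with are the purple dish (405,280) and the tumbler (293,235). I choose (392,197), the steel one with coins on the blue lid. The flowers are at (360,97), and the lip at (421,191) points to the robot's right.

```bash
cat > h.py <<'E'
import cv2,numpy as np,pickle
def ray(d,uv,z):
    R=cv2.Rodrigues(np.array(d["rvec"]))[0];c=-R.T@np.array(d["tvec"])
    uv=np.atleast_2d(uv).astype(float)
    r=np.c_[(uv[:,0]-d["cx"])/d["fx"],(uv[:,1]-d["cy"])/d["fy"],np.ones(len(uv))]@R
    return c+r*((z-c[2])/r[:,2])[:,None]
def cloud(d):
    R=cv2.Rodrigues(np.array(d["rvec"]))[0]
    v,u=np.mgrid[:400,:640];D=d["depth"]
    p=np.dstack([(u-d["cx"])/d["fx"]*D,(v-d["cy"])/d["fy"]*D,D])
    return (p-np.array(d["tvec"]))@R
E
python3 - <<'E'
from h import *
d=pickle.load(open("top.pkl","rb"));im=d["img"];P=cloud(d)
hsv=cv2.cvtColor(im,cv2.COLOR_RGB2HSV)
roi=np.zeros((400,640),bool);roi[70:260,315:470]=1
top=roi&(abs(P[:,:,2]-.1)<.012)
def rect(m,name,z=.1):
    m=m.astype(np.uint8);n,l,s,_=cv2.connectedComponentsWithStats(m);k=1+s[1:,4].argmax()
    ys,xs=np.where(l==k);q=ray(d,np.c_[xs,ys],z)[:,:2].astype(np.float32)
    r=cv2.minAreaRect(q);print(name,len(q),np.round(r,4) if 0 else r,np.round(cv2.boxPoints(r),3).tolist())
blue=(hsv[...,0]>100)&(hsv[...,0]<125)&(hsv[...,1]>120)
cream=(hsv[...,0]>15)&(hsv[...,0]<35)&(hsv[...,1]>35)&(hsv[...,2]>170)
rect(top&blue,"blue");rect(top&cream,"cream");rect(top&(blue|cream),"both")
lip=roi&(hsv[...,1]<25)&(hsv[...,2]>190);lip[:, :405]=0;lip[:165]=0;lip[215:]=0;rect(lip,"lip",.098)
# things by depth
for n,dd,box,zz in(("dish","top",(170,220,368,418),(.12,.15)),("purple","top",(255,305,380,430),(.02,.05)),("flow","top",(80,125,340,380),(.12,.25)),("green","top",(95,145,415,470),(.05,.25)),("jar","top",(125,175,285,330),(.1,.16)),("tumb","top",(215,255,272,315),(.06,.1)),("bluebot","top",(180,220,255,295),(.05,.25))):
    a=P[box[0]:box[1],box[2]:box[3]].reshape(-1,3);a=a[(a[:,2]>zz[0])&(a[:,2]<zz[1])]
    c,r=cv2.minEnclosingCircle(a[:,:2].astype(np.float32));print(n,len(a),np.round(c,3),round(r,3),np.round(np.percentile(a[:,2],[5,95]),3))
print("lip z",np.median(P[lip][:,2]),"blue",np.median(P[top&blue][:,2]))
cv2.imwrite("pics/crop.png",cv2.resize(im[80:260,310:470,::-1],None,fx=3,fy=3))
E
```

```text
blue 3529 ((0.534895122051239, -0.06182107329368591), (0.17580750584602356, 0.14857637882232666), 13.783537864685059) [[0.4320000112056732, -0.010999999940395355], [0.46700000762939453, -0.1550000011920929], [0.6380000114440918, -0.11299999803304672], [0.6029999852180481, 0.03099999949336052]]
cream 3868 ((0.7101103663444519, -0.018606245517730713), (0.17821168899536133, 0.14840050041675568), 13.917118072509766) [[0.6060000061988831, 0.03200000151991844], [0.640999972820282, -0.1120000034570694], [0.8140000104904175, -0.0689999982714653], [0.7789999842643738, 0.07500000298023224]]
both 3868 ((0.7101103663444519, -0.018606245517730713), (0.17821168899536133, 0.14840050041675568), 13.917118072509766) [[0.6060000061988831, 0.03200000151991844], [0.640999972820282, -0.1120000034570694], [0.8140000104904175, -0.0689999982714653], [0.7789999842643738, 0.07500000298023224]]
lip 506 ((0.5577454566955566, -0.1516171544790268), (0.0884527936577797, 0.03298777714371681), 13.907308578491211) [[0.5109999775886536, -0.1459999978542328], [0.5189999938011169, -0.17800000309944153], [0.6050000190734863, -0.15700000524520874], [0.597000002861023, -0.125]]
dish 230 [ 0.541 -0.08 ] 0.04 [0.122 0.138]
purple 196 [ 0.345 -0.124] 0.04 [0.021 0.038]
flow 555 [ 0.764 -0.007] 0.027 [0.132 0.2  ]
green 759 [ 0.73  -0.213] 0.029 [0.064 0.196]
jar 900 [0.666 0.116] 0.041 [0.103 0.133]
tumb 222 [0.467 0.164] 0.049 [0.062 0.088]
bluebot 545 [0.533 0.192] 0.029 [0.073 0.196]
lip z 0.09809002965199089 blue 0.10029614907203775
```

View pics/crop.png

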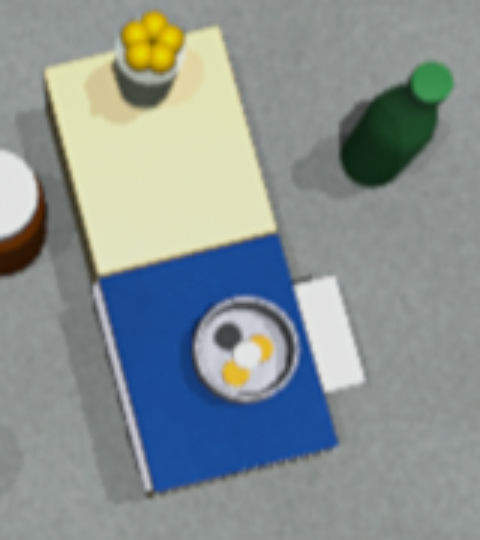

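Crop confirms it: steel dish with coins on the blue lid, bare lip to its right, lid and cream halves seam clear. Chest yaw is 13.9°, seam origin ≈ (0.623, -0.040), and the dish sits at chest (-19, +89). The target is y ≈ -58, since the flowers are at y -145. First move: swing over high.

Call:
{"op": "jog_arm", "data": {
  "rows": [
    [[0,0,5],[0,0,-10],0.5],
    [[2,-5,7],[0,0,-20],0.5],
    [[4,-10,7],[0,0,-30],0.5],
    [[6,-16,7],[0,0,-40],0.5],
    [[8,-22,7],[0,0,-50],0.5],
    [[10,-27,7],[0,0,-60],0.5],
    [[12,-33,7],[0,0,-70],0.5],
    [[14,-38,7],[0,0,-80],0.5]
  ]
}}

```text
clock: 1.1
position: [0.3672, 0.2, 0.2967]
ee_rot: [-2.435, -1.984, -0.0]
force: [1.3, 0.6, 0.2]
width: 0.5
gripper_force: 0.0
```

Call:
{"op": "jog_arm", "data": {
  "rows": [
    [[2,-5,0],[0,0,-10],0.5],
    [[4,-10,0],[0,0,-20],0.5],
    [[6,-15,0],[0,0,-30],0.5],
    [[8,-20,0],[0,0,-40],0.5],
    [[10,-25,0],[0,0,-50],0.5],
    [[10.8,-29.8,0],[0,0,-60],0.5],
    [[10.8,-29.8,0],[0,0,-65],0.5],
    [[10.8,-29.8,0],[0,0,-65],0.5]
  ]
}}

```text
clock: 2.1
position: [0.4748, -0.0959, 0.2964]
ee_rot: [3.119, 0.374, -0.001]
force: [0.2, 0.8, -0.7]
width: 0.499
gripper_force: 0.0
```

```bash
cat > st.py <<'E'
from h import *
from cell import arm
from scipy.spatial.transform import Rotation as Ro
O=np.array([.623,-.040]);a=np.array([.9707,.2402]);b=np.array([-.2402,.9707])
o=arm.observe();p=o["position"];r=p[:2]-O
M=Ro.from_rotvec(o["ee_rot"]).as_matrix()
print(o["clock"],"pos",np.round(p,4),"chest",np.round([r@b,-r@a],4),"F",np.round(o["force"],1),"w",round(o["width"],2))
print("tool z",np.round(M[:,2],3),"tool y",np.round(M[:,1],3),"yaw y",np.degrees(np.arctan2(M[1,1],M[0,1])),"q",np.round(o["joints"],2))
E
python3 st.py
```

```text
2.1 pos [ 0.4748 -0.0959  0.2964] chest [-0.0187  0.1573] F [ 0.2  0.8 -0.7] w 0.5
tool z [-0.001 -0.    -1.   ] tool y [ 0.236 -0.972 -0.   ] yaw y -76.32836933166655 q [-0.62  0.16  0.84  1.84 -0.13  1.19 -1.07]
```

Call:
{"op": "jog_arm", "data": {
  "rows": [
    [[0,0,-5],[0,0,0],0.5],
    [[0,0,-10],[0,0,0],0.5],
    [[0,0,-14],[0,0,0],0.5],
    [[0,0,-17],[0,0,0],0.5],
    [[0,0,-18.4],[0,0,0],0.5],
    [[0,0,-18.6],[0,0,0],0.5],
    [[0,0,-18.6],[0,0,0],0.5]
  ]
}}

```text
clock: 2.98
position: [0.4758, -0.0956, 0.1116]
ee_rot: [3.119, 0.376, 0.002]
force: [-0.2, -0.1, -0.1]
width: 0.503
gripper_force: 0.0
```

Call:
{"op": "jog_arm", "data": {
  "rows": [
    [[0.97,0.24,0],[0,0,0],0.5],
    [[1.94,0.48,0],[0,0,0],0.5],
    [[2.91,0.72,0],[0,0,0],0.5],
    [[3.88,0.96,0],[0,0,0],0.5],
    [[4.85,1.2,0],[0,0,0],0.5],
    [[5.82,1.44,0],[0,0,0],0.5],
    [[6.8,1.68,0],[0,0,0],0.5],
    [[7.77,1.92,0],[0,0,0],0.5]
  ]
}}

```text
clock: 3.98
position: [0.5535, -0.0763, 0.1107]
ee_rot: [3.119, 0.375, -0.0]
force: [-2.8, -0.9, 2.5]
width: 0.501
gripper_force: 1.1
```

```bash
python3 st.py
cat > dish.py <<'E'
import sys
from h import *
from cell import arm
O=np.array([.623,-.040]);a=np.array([.9707,.2402]);b=np.array([-.2402,.9707])
d=arm.get_image("top");cv2.imwrite(sys.argv[1],cv2.resize(d["img"][60:260,260:470,::-1],None,fx=2.8,fy=2.8))
d=arm.get_image("scene");cv2.imwrite(sys.argv[2],cv2.resize(d["img"][80:330,140:440,::-1],None,fx=2.2,fy=2.2))
E
python3 dish.py pics/t1.png pics/s1.png
```

```text
3.975 pos [ 0.5535 -0.0763  0.1107] chest [-0.0186  0.0762] F [-2.8 -0.9  2.5] w 0.5
tool z [-0. -0. -1.] tool y [ 0.237 -0.972  0.   ] yaw y -76.30596891691982 q [-0.44  0.52  0.69  1.91 -0.44  0.86 -0.86]
```

View pics/s1.png

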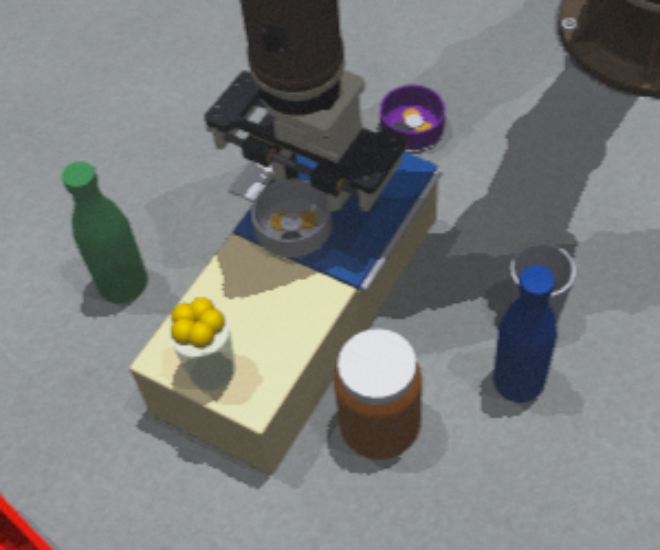

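The dish, at (290,215) in the crop, sits upright between the two fingers and has reached the seam. I'll push on 92 mm.

Call:
{"op": "jog_arm", "data": {
  "rows": [
    [[0.97,0.24,0],[0,0,0],0.5],
    [[1.94,0.48,0],[0,0,0],0.5],
    [[2.91,0.72,0],[0,0,0],0.5],
    [[3.88,0.96,0],[0,0,0],0.5],
    [[4.85,1.2,0],[0,0,0],0.5],
    [[5.82,1.44,0],[0,0,0],0.5],
    [[6.8,1.68,0],[0,0,0],0.5],
    [[7.77,1.92,0],[0,0,0],0.5]
  ]
}}

```text
clock: 5.08
position: [0.6312, -0.0571, 0.1107]
ee_rot: [3.119, 0.375, -0.0]
force: [-0.4, 0.2, -0.6]
width: 0.504
gripper_force: 0.5
```

Call:
{"op": "jog_arm", "data": {
  "rows": [
    [[0.6,0.15,0],[0,0,0],0.5],
    [[1.0,0.25,0],[0,0,0],0.5],
    [[1.2,0.3,0],[0,0,0],0.5],
    [[1.2,0.3,0],[0,0,0],0.5],
    [[-1,-0.25,0],[0,0,0],0.5],
    [[-3,-0.75,0],[0,0,0],0.5],
    [[-3,-0.75,5],[0,0,0],0.5],
    [[-3,-0.75,11],[0,0,0],0.5]
  ]
}}

```text
clock: 6.08
position: [0.5995, -0.0647, 0.2214]
ee_rot: [-3.119, -0.374, 0.003]
force: [1.0, 0.5, -1.0]
width: 0.501
gripper_force: 0.0
```

Call:
{"op": "jog_arm", "data": {
  "rows": [
    [[-3,-4,3],[0,0,0],0.3],
    [[-5,-9,3],[0,0,0],0],
    [[-7,-14,3],[0,0,0],0],
    [[-7,-18,3],[0,0,0],0]
  ]
}}

```text
clock: 6.58
position: [0.5288, -0.2471, 0.2516]
ee_rot: [-3.119, -0.371, -0.002]
force: [0.6, 0.2, -0.0]
width: 0.114
gripper_force: 0.0
```

```bash
python3 st.py; python3 dish.py pics/t2.png pics/s2.png
python3 - <<'E'
from h import *
from cell import arm
O=np.array([.623,-.040]);a=np.array([.9707,.2402]);b=np.array([-.2402,.9707])
for n in("top","scene"):
    P=cloud(arm.get_image(n)).reshape(-1,3)
    r=P[:,:2]-O;cx=r@b;cy=-r@a
    m=(abs(cx)<.075)&(cy>-.115)&(cy<.06)&(P[:,2]>.118)&(P[:,2]<.15)
    c,R=cv2.minEnclosingCircle(np.c_[cx,cy][m].astype(np.float32));print(n,m.sum(),c,R,np.percentile(P[m][:,2],[5,95]))
E
```

```text
6.575 pos [ 0.5288 -0.2471  0.2516] chest [-0.1784  0.1412] F [ 0.6  0.2 -0. ] w 0.11
tool z [ 0.001  0.    -1.   ] tool y [ 0.235 -0.972 -0.   ] yaw y -76.43006137257805 q [-0.22  0.42  0.81  1.69 -0.32  1.17 -0.66]
top 275 (-0.018777217715978622, -0.05934653431177139) 0.04044247418642044 [0.11968997 0.13662106]
scene 417 (-0.017295245081186295, -0.055074408650398254) 0.0414307564496994 [0.11917293 0.13574487]
```

View pics/t2.png

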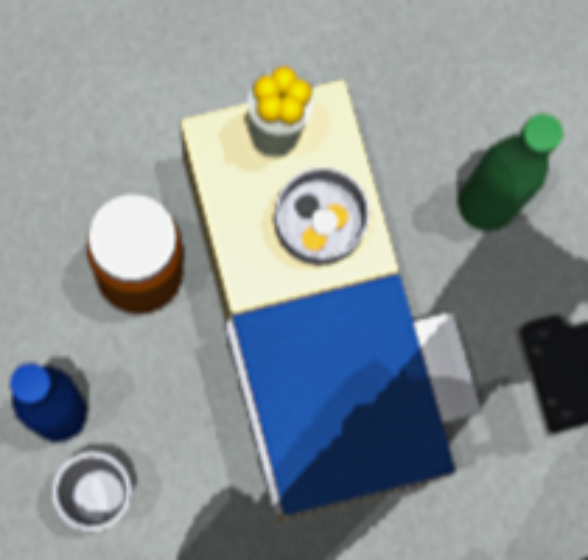

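The dish stands wholly on cream, at chest y -57, with the flowers, bottles and jar unmoved. Next I turn the wrist 90°, then tilt 45° toward the chest to get under the lip.

Call:
{"op": "jog_arm", "data": {
  "rows": [
    [[0.5,0,0],[0,0,10],0],
    [[1,0.2,0],[0,0,20],0],
    [[1.5,0.3,0],[0,0,30],0],
    [[2,0.4,0],[0,0,40],0],
    [[2.5,0.5,0],[0,0,50],0],
    [[3,0.6,0],[0,0,60],0],
    [[3.5,0.7,0],[0,0,70],0],
    [[4,0.8,0],[0,0,80],0]
  ]
}}

```text
clock: 7.78
position: [0.5712, -0.2347, 0.2506]
ee_rot: [-2.139, -2.3, -0.001]
force: [-0.2, 0.5, 0.3]
width: 0.002
gripper_force: 0.0
```

Call:
{"op": "jog_arm", "data": {
  "rows": [
    [[0,0,0],[0,0,10.3],0],
    [[0,0,0],[0,0,10.3],0]
  ]
}}

```text
clock: 8.02
position: [0.5709, -0.2352, 0.2507]
ee_rot: [-1.933, -2.476, -0.001]
force: [-0.2, 0.1, -0.1]
width: 0.005
gripper_force: 0.0
```

Call:
{"op": "jog_arm", "data": {
  "rows": [
    [[0,0,0],[9.7,2.4,0],0],
    [[0,0,0],[19.4,4.8,0],0],
    [[0,0,0],[29.1,7.2,0],0],
    [[0,0,0],[38.8,9.6,0],0],
    [[0,0,0],[43.7,10.8,0],0],
    [[0,0,0],[43.7,10.8,0],0],
    [[0,0,0],[43.7,10.8,0],0]
  ]
}}

```text
clock: 8.9
position: [0.5711, -0.2358, 0.2512]
ee_rot: [-1.51, -1.933, -0.625]
force: [-0.0, 0.4, 1.0]
width: 0.0
gripper_force: 0.0
```

```bash
python3 st.py
```

```text
8.9 pos [ 0.5711 -0.2358  0.2512] chest [-0.1776  0.0974] F [-0.   0.4  1. ] w 0.0
tool z [-0.17   0.685 -0.708] tool y [0.97  0.241 0.001] yaw y 13.973948617552663 q [ 0.47  0.8   0.26  1.15 -0.63  1.87  0.97]
```

Call:
{"op": "jog_arm", "data": {
  "rows": [
    [[0,0,-4],[0,0,0],0],
    [[0,0,-8],[0,0,0],0],
    [[0,0,-12],[0,0,0],0],
    [[0,0,-16],[0,0,0],0],
    [[0,0,-18.5],[0,0,0],0],
    [[0,0,-19.1],[0,0,0],0],
    [[0,0,-19.1],[0,0,0],0],
    [[0,0,-19.1],[0,0,0],0]
  ]
}}

```text
clock: 9.9
position: [0.5712, -0.2373, 0.0613]
ee_rot: [-1.51, -1.934, -0.627]
force: [-0.6, 0.2, 0.1]
width: 0.006
gripper_force: 0.0
```

```bash
python3 st.py
```

```text
9.9 pos [ 0.5712 -0.2373  0.0613] chest [-0.1791  0.0977] F [-0.6  0.2  0.1] w 0.01
tool z [-0.168  0.686 -0.708] tool y [0.97  0.241 0.003] yaw y 13.963904401778388 q [ 0.47  0.98  0.23  1.27 -0.64  1.61  1.13]
```

Call:
{"op": "jog_arm", "data": {
  "rows": [
    [[-0.4,1.6,0],[0,0,0],0],
    [[-0.8,3.2,0],[0,0,0],0],
    [[-1.2,4.8,0],[0,0,0],0],
    [[-1.5,6.2,0],[0,0,0],0],
    [[-1.8,7.2,0],[0,0,0],0],
    [[-1.8,7.2,0],[0,0,0],0]
  ]
}}

```text
clock: 10.65
position: [0.5526, -0.1641, 0.0602]
ee_rot: [-1.508, -1.932, -0.627]
force: [-0.0, 0.0, 0.2]
width: 0.006
gripper_force: 0.0
```

```bash
python3 st.py; python3 dish.py pics/t3.png pics/s3.png
python3 - <<'E'
import numpy as np
# TCP arc in fixed orientation about hinge (x .075,z .092), shifts from start pose, cm world
b=np.array([-.2402,.9707]); hx,hz=.075,.092; s=np.array([-.105,.0613])
c0=np.array([-.105,.0733]); cl=c0-[hx,hz]
r=np.hypot(*cl)
for t in range(0,116,6):
    t=np.radians(t)
    # finger side contact up to 45 deg: TCP follows lip edge; afterwards: tip corner follows the underside at r=.168
    edge=np.array([hx-.185*np.cos(t),hz+.185*np.sin(t)])
    if t<=np.pi/4: p=edge+[.0053,-.0187]
    else: p=np.array([hx-.168*np.cos(t),hz+.168*np.sin(t)])-[.0067,.0067]
    d=p-s; print(round(np.degrees(t)),np.round([d[0]*b[0]*100,d[0]*b[1]*100,d[1]*100],1),np.round(p,3))
E
```

```text
10.65 pos [ 0.5526 -0.1641  0.0602] chest [-0.1036  0.0982] F [-0.   0.   0.2] w 0.01
tool z [-0.17   0.687 -0.707] tool y [0.97  0.242 0.002] yaw y 14.000175547870237 q [ 0.4   0.91  0.21  1.46 -0.66  1.49  1.13]
0 [-0.   0.   1.2] [-0.105  0.073]
6 [-0.   0.1  3.1] [-0.104  0.093]
12 [-0.1  0.4  5. ] [-0.101  0.112]
18 [-0.2  0.9  6.9] [-0.096  0.13 ]
24 [-0.4  1.6  8.7] [-0.089  0.149]
30 [-0.6  2.4 10.5] [-0.08   0.166]
36 [-0.9  3.5 12.1] [-0.069  0.182]
42 [-1.1  4.6 13.6] [-0.057  0.197]
48 [-1.5  5.9 14.9] [-0.044  0.21 ]
54 [-1.8  7.2 16. ] [-0.03   0.221]
60 [-2.1  8.7 16.9] [-0.016  0.231]
66 [-2.5 10.2 17.7] [-0.     0.239]
72 [-2.9 11.8 18.4] [0.016 0.245]
78 [-3.3 13.4 18.8] [0.033 0.25 ]
84 [-3.7 15.1 19.1] [0.051 0.252]
90 [-4.2 16.8 19.2] [0.068 0.253]
96 [-4.6 18.5 19.1] [0.086 0.252]
102 [-5.  20.2 18.8] [0.103 0.25 ]
108 [-5.4 21.9 18.4] [0.12  0.245]
114 [-5.8 23.5 17.7] [0.137 0.239]
```

View pics/s3.png

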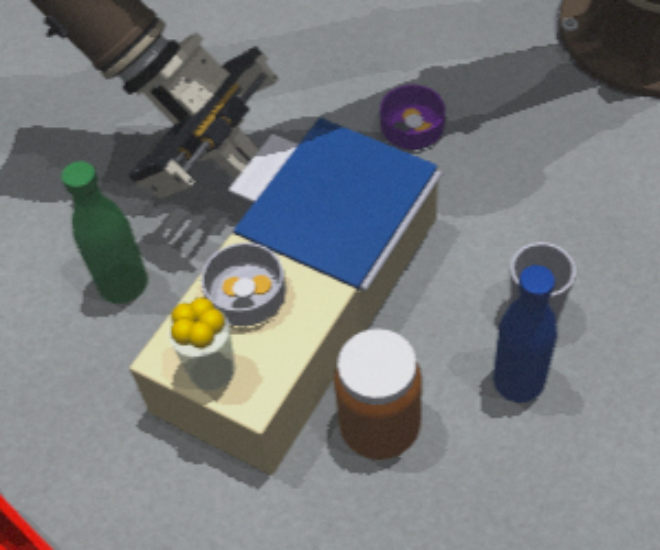

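The fingertips, at about (240,165) in the crop, are under the lip, and all objects are unmoved. I'll lift along the arc, first to ~42°.

Call:
{"op": "jog_arm", "data": {
  "rows": [
    [[0,0,1.0],[0,0,0],0],
    [[0,0,2.0],[0,0,0],0],
    [[0,0.1,3.1],[0,0,0],0],
    [[0,0.2,4.1],[0,0,0],0],
    [[-0.1,0.4,5.0],[0,0,0],0],
    [[-0.2,0.9,6.9],[0,0,0],0],
    [[-0.4,1.6,8.7],[0,0,0],0],
    [[-0.6,2.4,10.5],[0,0,0],0]
  ]
}}

```text
clock: 11.75
position: [0.5464, -0.1398, 0.1663]
ee_rot: [-1.508, -1.931, -0.627]
force: [0.7, -0.8, -0.9]
width: 0.005
gripper_force: 0.5
```

```bash
python3 st.py; python3 dish.py pics/t4.png pics/s4.png
```

```text
11.75 pos [ 0.5464 -0.1398  0.1663] chest [-0.0784  0.0984] F [ 0.7 -0.8 -0.9] w 0.0
tool z [-0.17   0.687 -0.707] tool y [0.97  0.242 0.002] yaw y 13.988481067914373 q [ 0.37  0.75  0.22  1.47 -0.65  1.6   1.04]
```

View pics/s4.png

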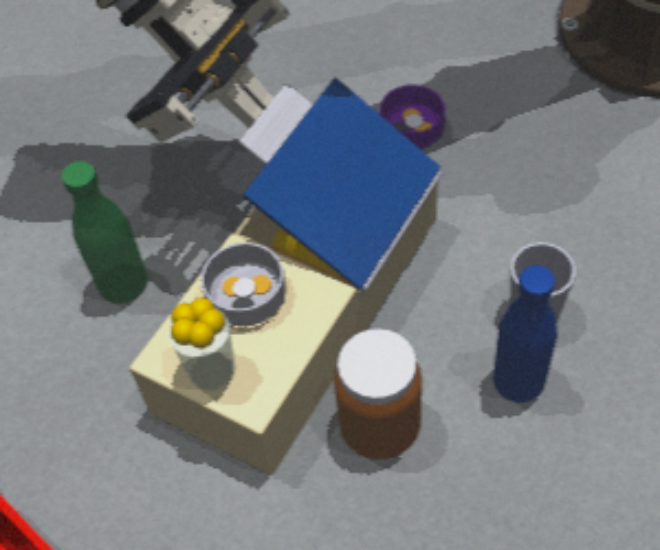

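The lid is rising on the fingers at about 30°. I'll continue the arc.

Call:
{"op": "jog_arm", "data": {
  "rows": [
    [[-0.3,1.1,1.6],[0,0,0],0],
    [[-0.5,2.2,3.1],[0,0,0],0],
    [[-0.9,3.5,4.4],[0,0,0],0],
    [[-1.2,4.8,5.5],[0,0,0],0],
    [[-1.5,6.3,6.4],[0,0,0],0],
    [[-1.9,7.8,7.2],[0,0,0],0],
    [[-2.3,9.4,7.9],[0,0,0],0],
    [[-2.7,11.0,8.3],[0,0,0],0]
  ]
}}

```text
clock: 12.85
position: [0.5192, -0.0296, 0.2482]
ee_rot: [-1.509, -1.931, -0.627]
force: [0.5, -0.3, 0.2]
width: 0.006
gripper_force: 0.2
```

```bash
python3 st.py; python3 dish.py pics/t5.png pics/s5.png
```

```text
12.85 pos [ 0.5192 -0.0296  0.2482] chest [0.0351 0.0983] F [ 0.5 -0.3  0.2] w 0.01
tool z [-0.17   0.687 -0.707] tool y [0.97  0.241 0.002] yaw y 13.971995785605927 q [ 0.24  0.55  0.2   1.63 -0.68  1.56  0.9 ]
```

View pics/s5.png

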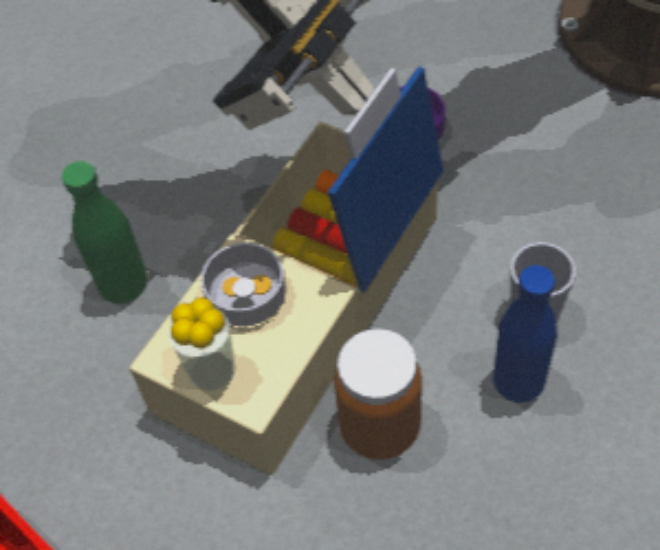

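The lid is near upright and still on the fingertip at (360,95). I'll push it past upright, then back the hand off.

Call:
{"op": "jog_arm", "data": {
  "rows": [
    [[-0.4,1.7,0.3],[0,0,0],0],
    [[-0.9,3.4,0.4],[0,0,0],0],
    [[-1.3,5.1,0.3],[0,0,0],0],
    [[-1.7,6.8,0],[0,0,0],0],
    [[-2.1,8.5,-0.4],[0,0,0],0],
    [[-2.3,9.5,-0.7],[0,0,0],0],
    [[-2.3,9.5,-0.7],[0,0,0],0],
    [[-2.3,9.5,-0.7],[0,0,0],0]
  ]
}}

```text
clock: 13.95
position: [0.4968, 0.0636, 0.2407]
ee_rot: [-1.51, -1.931, -0.627]
force: [0.4, 0.2, -0.6]
width: 0.004
gripper_force: 0.0
```

Call:
{"op": "jog_arm", "data": {
  "rows": [
    [[0.4,-1.7,0.5],[0,0,0],0],
    [[1,-4,2],[0,0,0],0],
    [[2,-8,4],[0,0,0],0],
    [[3,-12,6],[0,0,0],0],
    [[4,-16,8],[0,0,0],0],
    [[4,-20,8],[0,0,0],0],
    [[4,-20,8],[0,0,0],0],
    [[4,-20,8],[0,0,0],0]
  ]
}}

```text
clock: 14.95
position: [0.5364, -0.1365, 0.3207]
ee_rot: [-1.51, -1.93, -0.627]
force: [0.8, 1.3, 0.9]
width: 0.003
gripper_force: 0.0
```

```bash
python3 st.py; python3 dish.py pics/t6.png pics/s6.png
```

```text
14.95 pos [ 0.5364 -0.1365  0.3207] chest [-0.0729  0.1072] F [0.8 1.3 0.9] w 0.0
tool z [-0.169  0.687 -0.707] tool y [0.971 0.24  0.001] yaw y 13.892748757618167 q [ 0.36  0.6   0.25  1.35 -0.65  1.82  0.89]
```

View pics/s6.png

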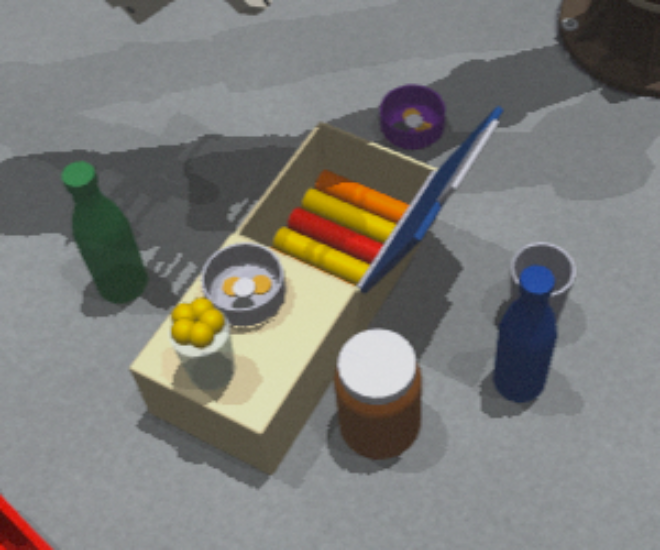

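The lid, with its edge at (495,112) in the crop, leans back fully open on its own. The dish is on cream and the rest has not moved. The hand is clear of everything, so I'm handing in.

```bash
python3 -c "
from cell import arm
print(arm.sign_off())"
```

```text
the job is handed in; nothing more can be done
None
```

The job is handed in: the dish was slid wholly onto the cream top, the blue lid then flipped fully open and stayed there, and nothing else was moved, all in about 15 s.

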